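Press the bin flap open and push the used capsule through

TASK

Get the used coffee capsule into the grey capsule bin without picking it up: press the bin's long black press plate down with one fingertip so that the flap swings well open, and while you keep it down, push the capsule along its ledge and through the opening with the other fingertip. Then let the press plate come up so that the flap shuts itself, with the capsule lying inside the bin. Never lift or squeeze the capsule, never push it onto the shut flap, and leave the other things on the counter where they are.

Things in the scene. Friction and masses are not known exactly. Their poses are not given: they have to be found in the camera images.
- bin: Grey plastic capsule bin fixed to the counter, 210 (x) x 136 (y) x 130 mm high, hollow, inner floor 5 mm up. Origin: centre of its underside; x along its length, the way the capsule is pushed (roughly away from the robot), z up. On its top (z 130): ledge, opening with flap beyond it, press plate beside both (larger y). The highest parts are two hinge brackets, 30 mm above the top.
- flap (a joint): Angle of the one-piece press plate and flap about a hinge line along bin x at bin y 42, z 154 mm: 0 shut, grows as the plate is pressed, stop at 0.95 rad; a spring shuts it. Pressed 20 mm from the hinge: some 3 to 8 N. At 0.65 to 0.85 rad the flap hangs well inside the bin and the capsule drops straight past it. Shut, it bears the capsule's weight.
- press_plate (a point): Point on top of the press plate, 24 mm from the hinge line, at mid length (moves with the plate; shut: bin x 0, y 18, z 157 mm). The plate is flat, black, 6 mm thick, bin x -92 to 90, y 8 to 46 mm, top 27 mm above the ledge when shut. The bin is cut away under it. Press anywhere along it; a fingertip can slide along it. Held at 0.75 rad the tip is some 8 to 16 mm above ledge level.
- bracket (a point): Top of the nearer hinge bracket (bin x -98, y 45, z 160 mm). The two brackets stand at the ends of the press plate, at bin x -98 and 96 mm, each 8 mm thick in x, from y 34 to 56 mm.
- ledge (a point): Middle of the flat ledge on which the capsule stands (bin x -43, y -32, z 130 mm). The ledge runs from bin x -96 to 10 mm; two 6 mm high guide rails leave a channel 59 mm wide, bin y -62 to -3 mm. The capsule stands mid-channel, 50 mm to the side of point press_plate, with 11 mm of play either side: push it squarely along bin x, it can wedge against a rail.
- opening (a point): Centre of the opening in the plane of the ledge (bin x 51, y -31, z 130 mm; fixed on the bin). It is bin x 10 to 92, y -64 to about 8 mm, and is closed by the black flap (bin x 12 to 90, y -63 to 8 mm), whose top lies 1 mm below that plane when shut and whose web goes up from its inner edge to the press plate.
- capsule: Used aluminium coffee capsule, a blunt cone standing on its brim on the ledge: brim 37 mm across and 3 mm thick, above it 32 mm tapering to 25 mm across, 28 mm tall, about 20 g. Origin: centre of its underside; z up through its axis. It starts in the channel with its centre at bin x -45 to -15 mm.
- capsule_mid (a point): Point on the capsule's axis, 14 mm above its underside.
- bowl: Bystander: round glass bowl, 140 mm across, 60 mm high. Origin: centre of its underside.
- spoon: Bystander: stainless tablespoon, 190 mm, lying beside the bin. Origin: under its middle.
- scraper: Bystander: scraper with rubbery tip, 250 mm, lying. Origin: under its middle.
- sugar_pot: Bystander: navy lidded sugar pot, 94 mm across, 120 mm high. Origin: centre of its underside.
- mug: Bystander: white mug, 80 mm across, 90 mm high. Origin: centre of its underside.
- carton: Bystander: small cardboard box, 40 x 110 x 45 mm. Origin: centre of its underside.
There are look-alikes about, which are no part of the job. Leave any blue look-alike of the bin alone.

How it is judged (in metres and radians):
On the way, in this order (a step that is already met when the one before it is completed fails the run):
1. the flap is held open (over 0.5 rad) while the capsule still stands on the ledge (value of joint flap above 0.5 rad and x of capsule_mid in the frame of bin below 0.012 m and z of capsule_mid in the frame of bin above 0.137 m), for 0.2 s.
2. the capsule has gone down through the opening while the flap is still open (over 0.35 rad) (value of joint flap above 0.35 rad and z of capsule_mid in the frame of bin below 0.105 m), for 0.05 s.
At the end, for the whole second after the job is handed in: The capsule lies at rest (under 0.03 m/s) inside the bin, its middle less than 60 mm above the counter and within the bin's walls, and the flap is shut (under 0.06 rad) (z of capsule_mid in the frame of bin between 0 and 0.06 m and x of capsule_mid in the frame of bin between -0.103 and 0.103 m and y of capsule_mid in the frame of bin between -0.066 and 0.066 m and linear speed of capsule below 0.03 m/s and value of joint flap below 0.06 rad); the robot touches nothing.
It fails at once if the capsule is lifted (its middle more than 30 mm above where it stands on the ledge) (z of capsule_mid in the frame of bin above 0.174 m).
It fails at once if the capsule is squeezed or crushed (over 15 N between fingers and capsule) (contact force between the fingers and capsule above 15 N).
It fails at once if the capsule's middle is pushed more than 10 mm past the ledge's end onto the shut flap (flap under 0.25 rad) (x of capsule_mid in the frame of bin above 0.02 m and z of capsule_mid in the frame of bin above 0.13 m and value of joint flap below 0.25 rad).
It fails at once if a bystander (bowl, spoon, scraper, sugar pot, mug, carton) is displaced by more than 30 mm (distance of any of bowl, spoon, scraper, sugar_pot, mug, carton from where it was at the start of the episode above 0.03 m).
It also fails if it takes over 45 s, if anything falls off the work surface, if the arm or the gripper's body presses on something with over 40 N, if the wrist force passes 120 N, or if a joint passes its speed limit or range.

ROBOT

A 6-joint arm with a two-finger parallel gripper is mounted at the origin on the work surface. World frame = base frame: x ahead of the robot, y to its left, z up, the work surface at z = 0. Lengths are in m, angles in degrees, forces in N, time in s.
With the tool pointing down it reaches from about 0.4 to 0.825 m from the base axis. Payload 7 kg.
Tool frame: the origin (TCP) lies between the finger pads; the fingertips stand 19 mm ahead of it and the grasp point (between the pads) is the TCP; x points along the fingers, y is the direction in which the jaws open and shut, and the axes are right-handed (so a half turn about x gives the same grasp; the last joint's range is limited). The gripper opens to 88 mm and grips with 3 to 60 N. Pads are 19 mm wide; open, the fingers measure 130 mm over their backs; the gripper's body (78 mm by 193 mm) begins 47 mm behind the grasp point.
Start: joints at [89.273, 20.546, 0.682, 0, -70.136, -16.507], TCP at [0.2, 0.645, 0.246] pointing down, gripper open.
Joint ranges: [-176.03, 176.03], [-82.01, 121.73], [-58.28, 71.71], [-173.87, 95.51], [-174.79, -0.11], [-173.66, 173.66]. Speed limits (degrees/s): [136.94, 136.94, 172.46, 180, 180, 180].

INTERFACE

Orientations are given as [roll, pitch, yaw] about the fixed x, y, z axes, in that order (R = Rz(yaw) Ry(pitch) Rx(roll)).
In Python, from plant import r gives the robot as it stands.
- The arm moves only by the tool send_rows, never from a script. Its argument "plan" is a list of rows, each a list of 2 entries, a list of its own where there are three numbers: the shift along the tool's x, y, z scaled (see below), then the turn, a rotation vector about the tool's x, y, z scaled (see below). A call has exactly 5 rows; each row is the pose to reach, as a shift and turn from the pose measured when the call began, along the tool's axes at that moment; what a row does not reach only later rows make up. The controller multiplies each number of a shift by 0.15 m and each number of a turn by pi/4 rad. A row lasts 1/10 s, in which the tool goes at most 50 mm and 8.59 degrees, less where a joint would pass 70% of its speed; a pose out of reach is approached as far as the arm can. A call with a number of a shift or a turn outside -1 to 1 is refused whole. A call with a gripper value outside its range is refused whole. "jaw" is the opening, from -1 (shut) to 1 (fully open), so that 0 is half open, set as the call begins (left out, the last holds). The fingers move at their own pace and stop on an object; "force" is the grip in N (left out, the last holds). Time passes only in rows, so rows that repeat a pose let the fingers close, or fill a call up. It gives the time, the measured TCP pose, the force and the opening at its end, in the units of the state.
- r.get_state(): the state, without advancing time (a new reading comes with each control period).
- r.capture(name): name is "scene" or "top" or "wrist"; returns a dict with "color" (420x560x3 uint8, red, green, blue), "range_z" (420x560 float32, m along the optical axis (not along the pixel's ray), 0 where there is no reading), "mtx" (3x3 intrinsics, pixels), "pose" (4x4, takes a point from camera to world coordinates). Camera axes: x right, y down, z forward; pixel columns grow to the right and rows downward; lengths in m; the calibration is good to about 2 mm. The wrist camera is an equidistant fisheye: a pixel r from the principal point sees the ray r / f radians off the axis. A picture is of the moment at which its call begins.
- r.close_job(): hands the job in, once; it reports no verdict.
Trained networks look in a picture, given as the dict that the camera call returned (one of the last four; its "shot" number tells which), for a name from the list of things; names that differ only in an ending like _2 or _b are one class to them, and where a whole thing is asked for, a point or a joint stands for the part that bears it (a point fixed in the world has none). Each returns a list of dicts, best first, with "score" (0 to 1); they miss things now and then, are a little off and sometimes report something else, mostly with a low value. They report only what shows in the picture. A call takes as long as a camera call. They do not tell look-alikes from the thing itself.
- r.find_in(picture, target): "uv" ([column, row] in pixels, amid what is visible of it).
- r.trace(picture, target): "mask" (420x560 bool, what is visible of it) and "uv" ([column, row] in pixels, amid what is visible of it).
The state is a dict: "time_s": time; "joints": joint angles; "qd": joint speeds; "joint_torque": joint torques, N m; "tcp_pos": TCP position; "eef_rot": TCP orientation; "contact_force": force on the tool from outside, world axes, zero at the start; "moment": the same for the moment, N m; "gripper_width": finger opening in m.
Only numpy, scipy, OpenCV 4.12 (cv2) and the standard library are available. Lean on these libraries where they do the work, as an engineer would, in place of code of your own. Each camera call takes 0.05 s, during which the arm holds its last target. There are 200 camera calls.

## Working session

There is one attempt and no reset: what is moved stays moved. The work goes in short steps, Python scripts to look and compute and a tool call to move; the robot and the scene stay as the last step left them, time stands still between calls to the robot, and variables do not carry over. Pictures are saved under pics/ and viewed, about 8 in all and at most 12, crops included, and the job is handed in when it is done.

Besides the shell and the picture viewer there is one more tool, called after "Request:" as name(argument=value, ...), one argument or row to a line, values as JSON. send_rows: Moves the arm, as the interface text tells. Its arguments: {"type":"object","properties":{"plan":{"type":"array"},"jaw":{"type":"number"},"force":{"type":"number"}},"required":["plan"]}

```bash
mkdir -p pics; ls
cat > h.py <<'E'
import numpy as np, cv2
from plant import r
def pts(c):
    z=c["range_z"].astype(float);K=np.array(c["mtx"]);P=np.array(c["pose"])
    v,u=np.indices(z.shape)
    p=np.stack([(u-K[0,2])/K[0,0]*z,(v-K[1,2])/K[1,1]*z,z],-1)@P[:3,:3].T+P[:3,3]
    p[z<=0]=np.nan
    return p
def save(n,im): cv2.imwrite("pics/"+n+".png",cv2.cvtColor(im,cv2.COLOR_RGB2BGR))
E
python3 - <<'E'
from h import *
t=r.capture("top"); s=r.capture("scene")
save("both",np.hstack([cv2.resize(x["color"],(400,300)) for x in (t,s)]))
save("top",t["color"]);save("scene",s["color"])
np.savez("top.npz",p=pts(t),c=t["color"],mtx=t["mtx"],pose=t["pose"]);np.savez("scene.npz",p=pts(s),c=s["color"],mtx=s["mtx"],pose=s["pose"])
for nm,c in(("top",t),("scene",s)):
  p=pts(c)
  for n in("bin","capsule","press_plate","bracket"):
    for d in r.trace(c,n)[:3]:
      q=p[d["mask"]]; print(nm,n,round(d["score"],2),np.round(d["uv"]),d["mask"].sum(),np.nanmedian(q,0).round(3), np.nanpercentile(q,[3],0).round(3),np.nanpercentile(q,[97],0).round(3))
print(r.get_state())
E
```

```text
pics
top bin 0.74 [384. 302.] 5650 [ 0.295 -0.256  0.129] [[ 0.199 -0.335  0.005]] [[ 0.396 -0.198  0.158]]
top bin 0.7 [253. 196.] 4499 [0.558 0.068 0.13 ] [[ 0.458 -0.003  0.004]] [[0.659 0.138 0.159]]
top capsule 0.55 [267. 216.] 74 [0.518 0.036 0.137] [[0.51  0.026 0.129]] [[0.539 0.059 0.157]]
top capsule 0.23 [253. 196.] 4538 [0.557 0.067 0.13 ] [[ 0.457 -0.003  0.004]] [[0.658 0.139 0.159]]
top press_plate 0.97 [248. 181.] 1939 [0.591 0.079 0.154] [[0.484 0.004 0.126]] [[0.647 0.119 0.159]]
top press_plate 0.58 [388. 290.] 2239 [ 0.328 -0.256  0.154] [[ 0.212 -0.324  0.124]] [[ 0.386 -0.224  0.159]]
top bracket 0.88 [253. 200.] 4414 [0.557 0.068 0.13 ] [[ 0.457 -0.003  0.005]] [[0.656 0.138 0.159]]
top bracket 0.78 [384. 305.] 5521 [ 0.295 -0.256  0.129] [[ 0.201 -0.334  0.007]] [[ 0.395 -0.198  0.158]]
scene bin 0.82 [210. 151.] 5382 [ 0.363 -0.247  0.121] [[ 0.199 -0.33   0.007]] [[ 0.408 -0.196  0.158]]
scene capsule 0.77 [307. 212.] 200 [0.539 0.044 0.139] [[0.512 0.026 0.13 ]] [[0.545 0.059 0.157]]
scene press_plate 0.96 [316. 236.] 2361 [0.597 0.078 0.156] [[0.488 0.005 
[... 515 characters left out ...]
[[0.488 0.004 0.128]] [[0.65  0.119 0.159]]
{'time_s': 0.5, 'joints': array([ 8.92728974e+01,  2.05468383e+01,  6.80577547e-01, -2.36994852e-03,
       -7.01355993e+01, -1.65076647e+01]), 'qd': array([ 0.0262212 , -0.04131461,  0.00962542,  0.03858866, -0.03516466,
        0.04545943]), 'joint_torque': array([ 1.68668546e-03, -5.81799209e+01,  2.93065846e+01,  6.99707061e+00,
        1.18653628e-02, -3.19747198e-05]), 'tcp_pos': array([0.19998281, 0.64465554, 0.24553787]), 'eef_rot': array([  56.35352167,   89.99709691, -140.88205102]), 'contact_force': array([ 0.10897767, -0.42054577, -0.6565648 ]), 'moment': array([0.01350435, 0.0053597 , 0.01800923]), 'gripper_width': 0.08747146736102916}
```

View pics/top.png

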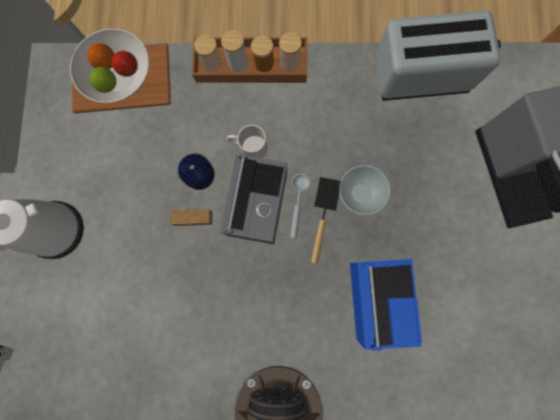

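View pics/scene.png

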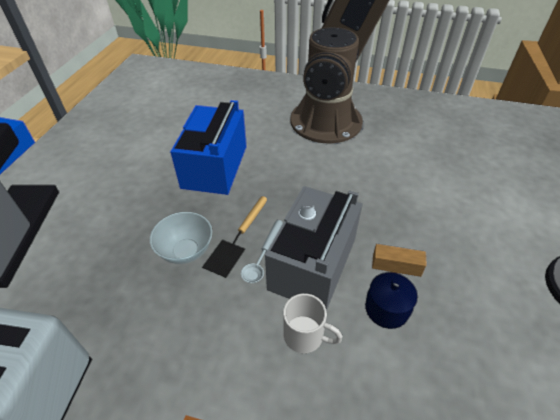

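Run:
```python
import numpy as np,cv2
for f in("top","scene"):
  p=np.load(f+".npz")["p"]
  x,y,z=p[...,0],p[...,1],p[...,2]
  R=(x>.42)&(x<.70)&(y>-.06)&(y<.19)
  for nm,lo,hi in(("top face",.12,.14),("plate/brackets",.150,.165),("all",.10,.17)):
    q=p[R&(z>lo)&(z<hi)][:,:2]
    b=cv2.minAreaRect((q*1000).astype(np.float32)); print(f,nm,len(q),np.round(b[0],1),np.round(b[1],1),round(b[2],2))
```

```text
top top face 2792 [561.8  69.5] [136.9 211.5] 80.63
top plate/brackets 1176 [561.3  75. ] [100.3 202.2] 80.92
top all 4073 [561.8  69.5] [136.9 211.5] 80.63
scene top face 3800 [560.9  69.8] [136.8 214.4] 80.5
scene plate/brackets 1564 [562.3  75.4] [100.5 203.6] 80.75
scene all 5980 [561.4  69.6] [136.9 215.3] 80.6
```

The top view shows the grey bin at about (255,200), with the capsule at (264,210) and the plate on its left (larger y). The blue look-alike is at (388,305). The kettle at (40,230) is near the path. The scene view agrees. Next I'll check the kettle, the finger shape and the required pose.

```bash
cat >> h.py <<'E'
from scipy.spatial.transform import Rotation as Ro
C=np.array([.5613,.0696,0]);YAW=np.deg2rad(-9.4)
B=Ro.from_euler("z",YAW)
def tob(p): return B.inv().apply(np.atleast_2d(p)-C)
def tow(p): return B.apply(np.atleast_2d(p))+C
def cur():
    s=r.get_state();return s,s["tcp_pos"],Ro.from_euler("xyz",s["eef_rot"],degrees=True)
def tgt(sg=1): # tool x down, tool y = sg*bin y
    y=sg*B.apply([0,1,0]);x=np.array([0,0,-1.]);return Ro.from_matrix(np.stack([x,y,np.cross(x,y)],1))
def go(pb,R2): # pb = TCP in bin frame -> units
    s,p,R=cur();d=R.inv().apply(tow(pb)[0]-p)/.15;rv=(R.inv()*R2).as_rotvec()/(np.pi/4)
    return d.round(3),rv.round(3)
E
python3 - <<'E'
from h import *
s,p,R=cur();print("R",R.as_matrix().round(3).tolist())
for sg in(1,-1): print(sg,(R.inv()*tgt(sg)).as_rotvec(degrees=True).round(1), go([-.072,-.008,.246],tgt(sg)))
q=np.load("top.npz")["p"]
k=q[(q[...,2]>.1)&(q[...,1]>.3)];
for lo in(.1,.2):
  kk=k[k[:,2]>lo]
  if len(kk): print("tall left",len(kk),np.percentile(kk,[1,50,99],0).round(3).tolist())
# capsule
for f in("top","scene"):
  q=np.load(f+".npz")["p"].reshape(-1,3);q=q[np.isfinite(q).all(1)];b=tob(q)
  m=(b[:,0]>-.09)&(b[:,0]<.008)&(b[:,1]>-.062)&(b[:,1]<-.004)&(b[:,2]>.150)&(b[:,2]<.165)
  print(f,"caps top",m.sum(),(b[m].min(0)+b[m].max(0)).round(4)/2,b[m].mean(0).round(4))
  m=(b[:,0]>-.09)&(b[:,0]<.08)&(b[:,1]>.012)&(b[:,1]<.04)&(b[:,2]>.14); print("plate z",np.median(b[m],0))
w=r.capture("wrist");save("wrist",w["color"]);np.savez("w.npz",z=w["range_z"],mtx=w["mtx"],pose=w["pose"]);print(w["mtx"],np.round(w["pose"],3).tolist())
E
```

```text
R [[-0.0, -0.296, -0.955], [-0.0, -0.955, 0.296], [-1.0, 0.0, 0.0]]
1 [172.2  -0.   -0. ] (array([-3.000e-03,  3.066e+00, -2.968e+00]), array([ 3.826, -0.   , -0.   ]))
-1 [-7.8  0.  -0. ] (array([-3.000e-03,  3.066e+00, -2.968e+00]), array([-0.174,  0.   , -0.   ]))
tall left 4288 [[0.182, 0.443, 0.1], [0.503, 0.611, 0.148], [1.121, 0.802, 0.309]]
tall left 1177 [[0.174, 0.544, 0.2], [0.47, 0.629, 0.208], [0.533, 0.673, 0.322]]
top caps top 14 [-0.0309  -0.0327   0.15455] [-0.0345 -0.0354  0.1547]
plate z [-0.00681031  0.02595061  0.15606588]
scene caps top 40 [-0.02195 -0.03155  0.1551 ] [-0.0195 -0.0277  0.1543]
plate z [0.00341792 0.0260195  0.15723511]
[[325.1922621    0.         273.99639086]
 [  0.         325.1922621  206.730346  ]
 [  0.           0.           1.        ]] [[-0.296, -0.92, -0.258, 0.269], [-0.955, 0.285, 0.08, 0.623], [-0.0, 0.27, -0.963, 0.386], [0.0, 0.0, 0.0, 1.0]]
```

View pics/wrist.png

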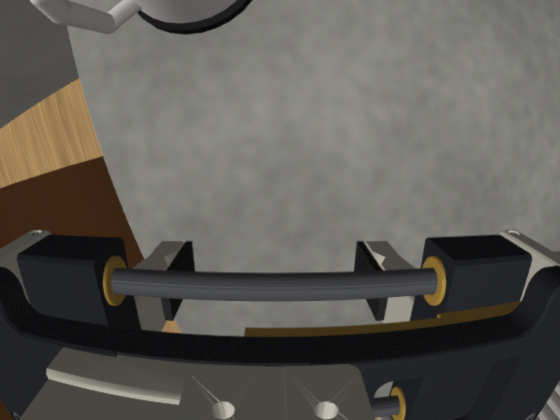

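Run:
```python
from h import *
d=np.load("w.npz");z=d["z"].astype(float);K=d["mtx"];P=d["pose"]
v,u=np.indices(z.shape);a=(u-K[0,2])/K[0,0];b=(v-K[1,2])/K[1,1];rr=np.hypot(a,b)+1e-9
t=np.tan(np.minimum(rr,1.5));p=np.stack([a/rr*t*z,b/rr*t*z,z],-1)@P[:3,:3].T+P[:3,3]
s,tp,R=cur();q=R.inv().apply((p-tp).reshape(-1,3)).reshape(p.shape)*1000
m=(z>0)&(abs(q[...,1])<75)&(abs(q[...,2])<40)
for lo in range(-50,22,6):
  k=m&(q[...,0]>lo)&(q[...,0]<=lo+6);
  for sg in(1,-1):
    kk=q[k&(sg*q[...,1]>0)]
    if len(kk)>5: print(lo,sg,len(kk),kk[:,1].min().round(1),kk[:,1].max().round(1),"z",kk[:,2].min().round(1),kk[:,2].max().round(1))
```

```text
-50 1 210 46.3 49.1 z -14.1 -1.0
-50 -1 277 -50.2 -46.9 z -14.3 3.2
-44 1 176 46.5 48.0 z -11.4 3.9
-44 -1 221 -48.7 -47.2 z -11.8 7.2
-38 1 158 46.6 48.1 z -7.0 8.1
-38 -1 212 -48.5 -47.1 z -7.4 11.4
-32 1 322 43.1 47.9 z -4.1 12.0
-32 -1 325 -48.6 -43.7 z -3.7 12.0
-26 1 78 43.0 47.6 z -11.2 10.3
-26 -1 78 -54.4 -43.7 z -11.6 9.9
-20 1 237 42.9 61.5 z -11.6 10.0
-20 -1 231 -62.4 -43.7 z -11.4 9.9
-14 1 200 43.0 61.0 z -11.5 9.9
-14 -1 202 -62.0 -43.8 z -11.5 9.9
-8 1 247 43.3 59.5 z -11.5 -2.0
-8 -1 249 -60.7 -43.9 z -11.7 -2.3
-2 1 226 42.9 59.2 z -11.7 0.7
-2 -1 225 -59.6 -43.8 z -11.6 1.0
4 1 210 43.1 59.4 z -11.4 3.7
4 -1 213 -60.6 -43.8 z -11.6 3.4
10 1 186 43.2 59.6 z -11.2 6.9
10 -1 179 -60.0 -43.9 z -11.2 6.0
16 1 45 43.3 46.8 z -9.9 7.6
16 -1 47 -48.0 -44.0 z -9.8 8.0
```

Request:
send_rows(
  plan=[
    [[0,0.2,-0.2],[0,0,0]],
    [[0,0.4,-0.4],[0,0,0]],
    [[0,0.6,-0.6],[0,0,0]],
    [[0,0.8,-0.8],[0,0,0]],
    [[0,1.0,-1.0],[0,0,0]],
  ],
  jaw=-0.205,
)

```text
time_s: 1.05
tcp_pos: [0.2994, 0.4554, 0.2457]
eef_rot: [-91.9, 90.0, 70.9]
contact_force: [-0.1, -0.0, 0.3]
gripper_width: 0.0531
```

Request:
send_rows(
  plan=[
    [[0,0.2,-0.2],[0,0,0]],
    [[0,0.4,-0.4],[0,0,0]],
    [[0,0.6,-0.6],[0,0,0]],
    [[0,0.8,-0.8],[0,0,0]],
    [[0,1.0,-1.0],[0,0,0]],
  ],
)

```text
time_s: 1.55
tcp_pos: [0.3987, 0.2662, 0.2461]
eef_rot: [-104.2, 89.9, 58.6]
contact_force: [0.5, 0.2, 0.2]
gripper_width: 0.0348
```

Run:
```python
from h import *
s,p,R=cur();print(p,tob(p),s["gripper_width"],s["contact_force"],go([-.073,-.0065,.246],tgt(-1)))
```

```text
[0.39871416 0.26618193 0.24614118] [[-0.1925096   0.16738777  0.24614118]] 0.034763316269402066 [0.47701768 0.21815165 0.16801435] (array([-0.   ,  1.041, -0.947]), array([-0.173, -0.001,  0.002]))
```

Request:
send_rows(
  plan=[
    [[0,0.2,-0.19],[-0.09,0,0]],
    [[0,0.4,-0.38],[-0.173,0,0]],
    [[0,0.6,-0.57],[-0.173,0,0]],
    [[0,0.8,-0.76],[-0.173,0,0]],
    [[0,1.0,-0.947],[-0.173,0,0]],
  ],
)

```text
time_s: 2.05
tcp_pos: [0.4906, 0.0793, 0.2464]
eef_rot: [-124.4, 89.9, 46.2]
contact_force: [0.3, 0.5, 0.0]
gripper_width: 0.0346
```

Run:
```python
from h import *
s,p,R=cur();print(p,tob(p),s["gripper_width"],go([-.073,-.0065,.186],tgt(-1)))
w=r.capture("wrist");save("w2",w["color"])
z=w["range_z"].astype(float);K=w["mtx"];P=w["pose"]
v,u=np.indices(z.shape);a=(u-K[0,2])/K[0,0];b=(v-K[1,2])/K[1,1];rr=np.hypot(a,b)+1e-9
t=np.tan(np.minimum(rr,1.5));q=tob((np.stack([a/rr*t*z,b/rr*t*z,z],-1)@P[:3,:3].T+P[:3,3]).reshape(-1,3)).reshape(z.shape+(3,))
m=(z>0)&(abs(q[...,0])<.13)&(abs(q[...,1])<.09)
c=m&(q[...,0]>-.06)&(q[...,0]<.008)&(q[...,1]>-.06)&(q[...,1]<-.006)&(q[...,2]>.152)&(q[...,2]<.165)
print("caps top",c.sum(),((q[c].min(0)+q[c].max(0))/2).round(4),q[c].min(0).round(4),q[c].max(0).round(4))
c=m&(q[...,0]>-.08)&(q[...,0]<.12)&(q[...,1]>0)&(q[...,2]>.148)&(q[...,2]<.17)
rc=cv2.minAreaRect((q[c][:,:2]*1000).astype(np.float32));print("plate",rc,q[c].min(0),q[c].max(0),np.median(q[c],0))
c=m&(q[...,2]>.12)&(q[...,2]<.17);print("bin",q[c].min(0),q[c].max(0))
```

```text
[0.4906068  0.07926473 0.24641939] [[-0.07132244 -0.00201108  0.24641939]] 0.03458279042187325 (array([0.403, 0.031, 0.012]), array([ 0.   , -0.002,  0.003]))
caps top 110 [-0.0286 -0.0314  0.1561] [-0.0416 -0.0442  0.152 ] [-0.0156 -0.0185  0.1601]
plate ((6.161231994628906, 31.50628662109375), (172.35848999023438, 47.69010543823242), 0.07085201144218445) [-0.07999495  0.00756192  0.14813818] [0.0923122  0.05545672 0.160822  ] [0.00534803 0.02664087 0.15793152]
bin [-0.10539236 -0.06869072  0.12131566] [0.10251858 0.068514   0.16107847]
```

View pics/w2.png

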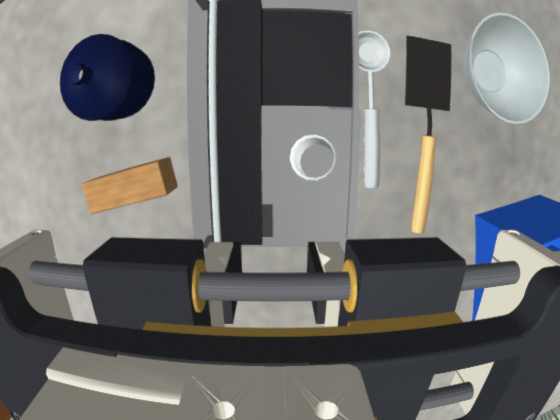

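The wrist view confirms the layout: plate on the left at (237,120), capsule at (313,158), fingers aligned with the bin. The capsule is at bin (-29,-31), and the bin estimate holds to about 1 mm. Now I'll descend to just above the plate.

Request:
send_rows(
  plan=[
    [[0.05,0.031,0.012],[0,0,0]],
    [[0.15,0.031,0.012],[0,0,0]],
    [[0.27,0.031,0.012],[0,0,0]],
    [[0.37,0.031,0.012],[0,0,0]],
    [[0.41,0.031,0.012],[0,0,0]],
  ],
)

```text
time_s: 2.6
tcp_pos: [0.4883, 0.0713, 0.183]
eef_rot: [44.1, 89.9, -145.3]
contact_force: [-0.1, 0.2, 0.6]
gripper_width: 0.0347
```

```bash
cat >> h.py <<'E'
def rep(tag,view=False):
    s,p,R=cur();print(s["time_s"],"bin tcp",tob(p)[0].round(4),"tip z",round(p[2]-.019,4),"F",s["contact_force"].round(1),"w",s["gripper_width"])
    for cam in("wrist","scene"):
      w=r.capture(cam)
      if cam=="wrist":
        z=w["range_z"].astype(float);K=w["mtx"];P=w["pose"]
        v,u=np.indices(z.shape);a=(u-K[0,2])/K[0,0];b=(v-K[1,2])/K[1,1];rr=np.hypot(a,b)+1e-9
        t=np.tan(np.minimum(rr,1.5));P3=np.stack([a/rr*t*z,b/rr*t*z,z],-1)@P[:3,:3].T+P[:3,3]
      else: P3=pts(w);z=w["range_z"]
      q=tob(np.nan_to_num(P3).reshape(-1,3)).reshape(z.shape+(3,))
      m=(z>0)&(q[...,0]>tob(p)[0][0]+.02)&(q[...,0]<.085)&(q[...,1]>.002)&(q[...,1]<.036)&(q[...,2]>.115)&(q[...,2]<.170)
      if m.sum()>30:
        y,zz=q[m][:,1],q[m][:,2];f=np.polyfit(y,zz,1);f=np.polyfit(*(x[abs(zz-np.polyval(f,y))<.004] for x in(y,zz)),1)
        print(cam,"plate n",m.sum(),"angle",np.arctan(f[0]).round(3))
      for d in r.trace(w,"capsule")[:2]:
        k=d["mask"]&(z>0); kq=q[k];print(cam,"caps",round(d["score"],2),np.round(d["uv"]),k.sum(),np.nanmedian(kq,0).round(3),np.nanmin(kq,0).round(3),np.nanmax(kq,0).round(3))
      if view: save(tag+cam,w["color"])
E
python3 - <<'E'
from h import *
rep("a");print(go([-.073,-.0065,.159],tgt(-1)))
E
```

```text
2.6 bin tcp [-0.0723 -0.0103  0.183 ] tip z 0.164 F [-0.1  0.2  0.6] w 0.034724701464701246
wrist plate n 13254 angle 0.115
wrist caps 0.87 [300. 158.] 1354 [-0.021 -0.025  0.136] [-0.047 -0.049  0.131] [-0.011 -0.013  0.16 ]
scene plate n 778 angle -0.0
scene caps 0.59 [310. 212.] 225 [-0.018 -0.029  0.137] [-0.052 -0.053  0.128] [-0.009 -0.013  0.161]
(array([ 0.174, -0.021,  0.014]), array([-0.001, -0.002,  0.001]))
```

Request:
send_rows(
  plan=[
    [[0.0,-0.025,0.005],[0,0,0]],
    [[0.03,-0.025,0.005],[0,0,0]],
    [[0.06,-0.025,0.005],[0,0,0]],
    [[0.09,-0.025,0.005],[0,0,0]],
    [[0.12,-0.025,0.005],[0,0,0]],
  ],
)

```text
time_s: 3.3
tcp_pos: [0.4901, 0.0758, 0.1674]
eef_rot: [-154.7, 89.8, 15.9]
contact_force: [-1.9, 1.0, 7.0]
gripper_width: 0.0347
```

Run:
```python
from h import *
rep("b",True);print(go([-.073,-.0065,.159],tgt(-1)))
```

```text
3.3 bin tcp [-0.0713 -0.0055  0.1674] tip z 0.1484 F [-1.9  1.   7. ] w 0.03473703657255965
wrist plate n 12429 angle 0.448
wrist caps 0.97 [314. 161.] 1711 [-0.021 -0.025  0.136] [-0.047 -0.051  0.129] [-0.011 -0.014  0.159]
scene plate n 646 angle 0.461
scene caps 0.64 [306. 215.] 158 [-0.017 -0.028  0.142] [-0.034 -0.05   0.131] [-0.011 -0.015  0.159]
(array([0.057, 0.005, 0.012]), array([-0.001, -0.003,  0.001]))
```

View pics/bwrist.png

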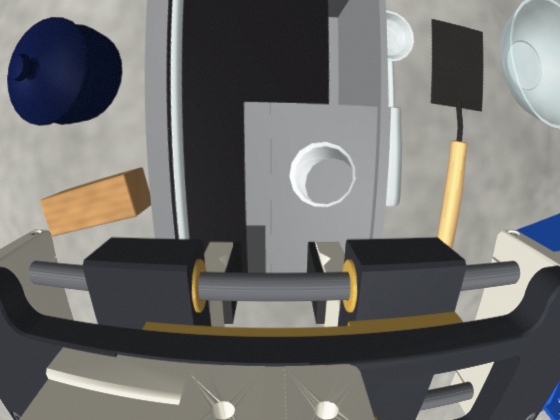

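The plate is going down and the flap hangs at about 0.45 rad. The capsule, at (322,174), hasn't moved. Pressing further.

Request:
send_rows(
  plan=[
    [[0.015,0.003,0.006],[0,0,0]],
    [[0.03,0.003,0.006],[0,0,0]],
    [[0.04,0.003,0.006],[0,0,0]],
    [[0.055,0.003,0.006],[0,0,0]],
    [[0.055,0.003,0.006],[0,0,0]],
  ],
)

```text
time_s: 4.0
tcp_pos: [0.49, 0.0753, 0.1598]
eef_rot: [-164.7, 89.7, 5.8]
contact_force: [0.7, -2.6, 6.0]
gripper_width: 0.0349
```

Run:
```python
from h import *
rep("c");print(go([-.03,-.0065,.1585],tgt(-1)))
```

```text
4.0 bin tcp [-0.0712 -0.006   0.1598] tip z 0.1408 F [ 0.7 -2.6  6. ] w 0.03485118115568259
wrist plate n 10961 angle 0.766
wrist caps 0.77 [314. 165.] 1897 [-0.021 -0.025  0.136] [-0.048 -0.051  0.129] [-0.011 -0.013  0.16 ]
scene plate n 453 angle 0.762
scene caps 0.51 [308. 214.] 174 [-0.017 -0.027  0.141] [-0.039 -0.049  0.129] [-0.01  -0.014  0.158]
scene caps 0.36 [328. 237.] 1131 [0.02  0.03  0.147] [-0.241 -0.031 -0.002] [0.1   0.047 0.162]
(array([ 0.011,  0.003, -0.275]), array([-0.   , -0.006,  0.001]))
```

Flap at about 0.76 rad with the capsule still on the ledge. Sliding forward.

Request:
send_rows(
  plan=[
    [[0.003,0,-0.05],[0,0,0]],
    [[0.003,0,-0.1],[0,0,0]],
    [[0.003,0,-0.14],[0,0,0]],
    [[0.003,0.0,-0.18],[0,0,0]],
    [[0.003,0.0,-0.22],[0,0,0]],
  ],
)

```text
time_s: 4.7
tcp_pos: [0.521, 0.0685, 0.1589]
eef_rot: [119.4, 89.9, -70.0]
contact_force: [-5.8, -3.1, 4.7]
gripper_width: 0.0347
```

Run:
```python
from h import *
rep("d",True);print(go([.0,-.0065,.159],tgt(-1)))
```

```text
4.7 bin tcp [-0.0396 -0.0077  0.1589] tip z 0.1399 F [-5.8 -3.1  4.7] w 0.034728059773554316
wrist plate n 10485 angle 0.746
wrist caps 0.67 [310. 196.] 2064 [-0.004 -0.026  0.139] [-0.033 -0.05   0.129] [ 0.004 -0.013  0.16 ]
scene plate n 372 angle 0.749
scene caps 0.76 [304. 218.] 146 [-0.001 -0.027  0.141] [-0.018 -0.048  0.131] [ 0.005 -0.013  0.158]
scene caps 0.28 [327. 240.] 1060 [0.025 0.03  0.146] [-0.104 -0.034  0.003] [0.1   0.055 0.219]
(array([ 0.001, -0.008, -0.26 ]), array([-0.001, -0.003, -0.002]))
```

View pics/dwrist.png

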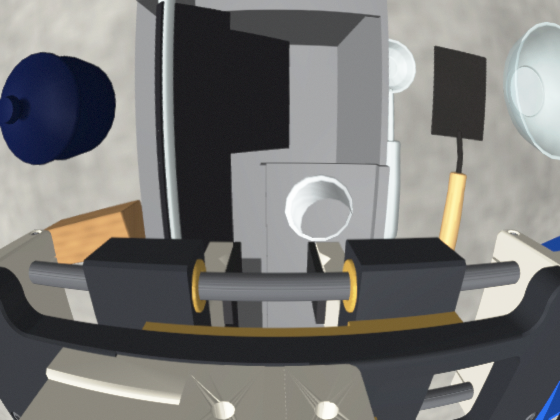

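The capsule, at (318,208), is moving squarely mid-channel and the flap is wide open. Continuing.

Request:
send_rows(
  plan=[
    [[0,-0.004,-0.05],[0,0,0]],
    [[0,-0.008,-0.11],[0,0,0]],
    [[0,-0.008,-0.17],[0,0,0]],
    [[0,-0.008,-0.23],[0,0,0]],
    [[0,-0.008,-0.28],[0,0,0]],
  ],
)

```text
time_s: 5.4
tcp_pos: [0.5621, 0.0616, 0.1585]
eef_rot: [81.8, 89.8, -107.7]
contact_force: [-5.4, -3.0, 4.2]
gripper_width: 0.0349
```

Run:
```python
from h import *
rep("e");print(go([.03,-.0065,.159],tgt(-1)))
```

```text
5.4 bin tcp [ 0.0021 -0.0078  0.1585] tip z 0.1395 F [-5.4 -3.   4.2] w 0.034872318613366655
wrist plate n 6255 angle 0.757
wrist caps 0.75 [313. 218.] 2651 [ 0.022 -0.028  0.135] [ 0.007 -0.048  0.112] [ 0.039 -0.013  0.145]
wrist caps 0.32 [258. 153.] 45410 [0.054 0.003 0.13 ] [-0.103 -0.114 -0.   ] [0.128 0.088 0.224]
scene plate n 227 angle 0.765
scene caps 0.61 [298. 258.] 28 [ 0.035 -0.027  0.055] [ 0.025 -0.032  0.046] [ 0.041 -0.023  0.065]
(array([-0.001, -0.008, -0.181]), array([-0.002, -0.002, -0.004]))
```

Run:
```python
from h import *
rep("f",True)
```

```text
5.6 bin tcp [ 0.0029 -0.0077  0.1588] tip z 0.1398 F [-0.2 -5.7  2.2] w 0.03475246665508329
wrist plate n 6189 angle 0.752
wrist caps 0.97 [323. 147.] 1161 [ 0.054 -0.048  0.036] [ 0.033 -0.064  0.006] [ 0.07  -0.032  0.044]
scene plate n 235 angle 0.749
```

View pics/fwrist.png

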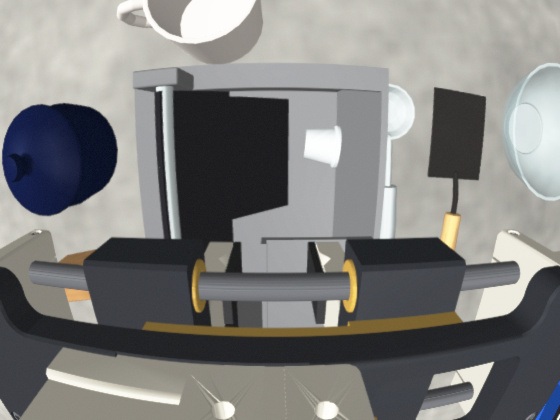

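The capsule lies on the bin floor at (322,146). Now I'll raise the fingers so the flap closes.

Request:
send_rows(
  plan=[
    [[-0.03,0,0],[0,0,0]],
    [[-0.06,0,0],[0,0,0]],
    [[-0.1,0,0],[0,0,0]],
    [[-0.14,0,0],[0,0,0]],
    [[-0.2,0,0],[0,0,0]],
  ],
)

```text
time_s: 6.3
tcp_pos: [0.5627, 0.062, 0.1891]
eef_rot: [122.8, 89.8, -66.7]
contact_force: [0.6, -0.6, -0.4]
gripper_width: 0.0348
```

Request:
send_rows(
  plan=[
    [[-0.1,0,0],[0,0,0]],
    [[-0.25,0,0],[0,0,0]],
    [[-0.4,0,0],[0,0,0]],
    [[-0.5,0,0],[0,0,0]],
    [[-0.5,0,0],[0,0,0]],
  ],
)

```text
time_s: 6.8
tcp_pos: [0.5639, 0.0631, 0.267]
eef_rot: [-179.8, 89.6, -9.3]
contact_force: [0.2, -0.6, 0.3]
gripper_width: 0.0347
```

Run:
```python
from h import *
rep("g",True)
```

```text
6.8 bin tcp [ 0.0036 -0.006   0.267 ] tip z 0.248 F [ 0.2 -0.6  0.3] w 0.03467007201997682
wrist plate n 3478 angle 0.324
scene plate n 391 angle 0.019
```

View pics/gscene.png

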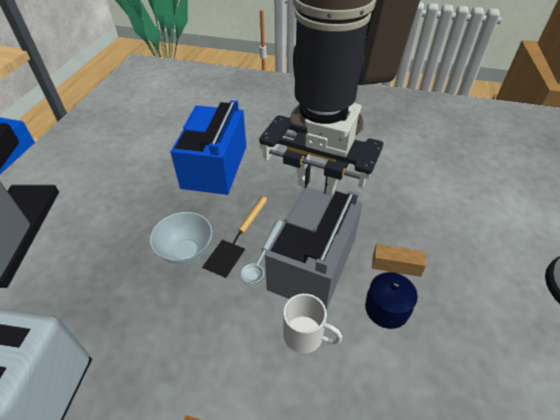

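The scene view shows the flap shut, the capsule gone from the ledge and the bystanders in place. The wrist plate fit gives 0.324, which disagrees and is probably contaminated, so I'll check flap flatness directly before handing in.

Run:
```python
from h import *
w=r.capture("scene");q=tob(np.nan_to_num(pts(w)).reshape(-1,3))
for n,a,b,zl in(("flap",-.055,-.01,.05),("plate",.012,.038,.14)):
  m=(q[:,0]>.03)&(q[:,0]<.085)&(q[:,1]>a)&(q[:,1]<b)&(q[:,2]>zl)&(q[:,2]<.165)
  f=np.polyfit(q[m,1],q[m,2],1);print(n,m.sum(),"slope",f[0].round(3),"z",np.percentile(q[m,2],[5,50,95]).round(4))
a=np.load("scene.npz");d=cv2.absdiff(a["c"],w["color"]).max(2)>40;d[:,255:400]&=False
print("changed px outside arm/bin cols",d.sum()); s=r.get_state();print(s["contact_force"])
if abs(f[0])<.06: r.close_job();print("closed")
```

```text
flap 493 slope -0.003 z [0.1275 0.1294 0.1311]
plate 313 slope -0.005 z [0.1555 0.1573 0.1588]
changed px outside arm/bin cols 551
[-0.83334279 -0.18112489  0.48733871]
the job is handed in; nothing more can be done
closed
```

The capsule is in the grey bin with the flap shut, and the job is handed in; no verdict was reported. One fingertip pressed the plate to about 0.76 rad. The other pushed the capsule squarely along the ledge until it dropped through the opening, and then I raised the gripper clear. It took about 7 s of robot time.

**Last checks that passed:**
- **Capsule:** before I released the plate, the wrist camera showed it lying on the bin floor, no part above about 45 mm. It can't be seen now that the flap is shut.
- **Flap:** in the scene camera the flap and plate are both flat, with slopes under 0.01, at their shut heights of 129 and 157 mm.
- **Contact:** the wrist force was under 1 N, so the robot touches nothing.
- **Bystanders:** all looked unmoved in the final scene picture.

**Checks that disagreed or were unclear:**
- **Wrist-camera plate fit:** after release it gave 0.32 rad. I put this down to other surfaces in that view, because the scene camera and the plate height both show it shut.
- **Image comparison:** comparing scene pictures before and after showed 551 changed pixels outside the bin's columns. I think these are the arm and its shadow, but I didn't trace them.

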